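# Set the pouch laminator for heavy pouches

### The job

Get the laminator ready for heavy pouches, in either order: with a fingertip push the blue roller release slide away from the feed side until it is fully home, and turn the selector knob clockwise with a fingertip, click by click from where it stands, to the three-bar setting (the fifth of its six positions, four clicks from off) without going past it. Push gently with the fingers and do not pinch the knob or the slide; finish with the fingers clear of the machine. Leave the glue stick, the tape roll and the toy boat where they are.

Things in the scene. Friction and masses are not known exactly. Their poses are not given: they have to be found in the camera images.
- laminator: Fixed desktop pouch laminator, white on a dark grey tub, 160 (x) by 430 (y) by 85 mm high. Origin under its centre on the table; x points from the feed side to the exit side, y along its length, z up. Flat deck 85 mm high at each end: knob on the -y one, slide on the +y one. Between them the roller cover (80 mm high) and a feed tray, 45 mm high, reaching to x = -141 mm for |y| < 118 mm.
- selector (a joint): Knob angle q in rad, growing clockwise seen from above, end stops at 0 and 2.618. Six sprung click positions 0.5236 apart: 0 off (black dot), 0.524 cold (blue dot), 1.047 one orange bar, 1.571 two, 2.094 three (wanted), 2.618 four. Starts at one of the first three. Midway between two it snaps on to the next by itself. The pointer stands 1.309 - q rad counterclockwise from laminator +x.
- selector_axis (a point): On the knob's vertical axis (laminator x -12, y -167.5 mm) at the top of its wing, 26 mm above the deck. Dark round skirt 46 mm across, 6 mm high; on it an upright wing 44 mm long (22 mm each way from the axis), 10 mm thick, 6 to 26 mm above the deck. Turning takes about 0.06 N m, 3 to 6 N on the flat side of the wing near its end.
- selector_tip (a point): Top of the pointer end of the wing (marked with a white line), 22 mm from the axis, 26 mm above the deck.
- release (a joint): Position of the roller release slide in m: 0 released (nearest the feed side, red picture of two rollers apart) to 0.024 fully home, rollers engaged (green picture of two rollers touching). It moves along the laminator's +x axis, stays where it is left, takes about 2 N, and starts between 0 and 0.010.
- release_top (a point): Centre of the top of the slide's blue ribbed tab. The tab is 12 mm (x) by 24 mm (y) and its top is 18 mm above the deck; it stands on a dark plate 26 by 30 mm, 3 mm high. Push its face on the feed side.
- glue_stick: Loose glue stick standing beside the knob's end of the laminator, white with yellow band and blue cap, 29 mm across, 92 mm tall. Origin at its foot. Leave it alone.
- tape_roll: Loose roll of tan tape lying on the roller cover, 72 mm across, 19 mm high. Origin under its centre. Leave it alone.
- toy_boat: Loose toy boat of white foam board with a green card sail, standing beside the slide's end of the laminator; hull about 107 by 46 by 24 mm, mast top at 137 mm. Origin under the mast. Leave it alone.

How it is judged:
By the outcome, as a careful person would: the job done as asked, in the order asked, and still so for the second after the job is handed in, with the robot touching nothing.
It also fails if it takes over 50 s, if anything falls off the work surface, if the arm or the gripper's body presses on something with over 40 N, if the wrist force passes 120 N, or if a joint passes its speed limit or range.

### The arm

A 7-joint arm with a two-finger parallel gripper is mounted at the origin on the work surface. World frame = base frame: x ahead of the robot, y to its left, z up, the work surface at z = 0. Lengths are in mm, angles in rad, forces in N, time in s.
With the tool pointing down it reaches from about 375 to 925 mm from the base axis. Payload 3.1 kg.
Tool frame: the origin (TCP) lies between the finger pads; the fingertips stand 17 mm ahead of it and the grasp point (between the pads) lies 2 mm behind it (bot.nose_length is the distance from the TCP to the fingertips, in mm); z points along the fingers, y is the direction in which the jaws open and shut (so a half turn about z gives the same grasp; the last joint's range is limited). The gripper opens to 85 mm and grips with 20 to 120 N. Pads are 22 mm wide; open, the fingers measure 114 mm over their backs; the gripper's body (76 mm by 85 mm) begins 54 mm behind the grasp point. The pads swing forward as they close: fully open they stand 13 mm farther back than shut.
Start: joints at [-1.396, 0.383, 0.044, 1.598, -0.018, 1.161, -0.05], TCP at [175.106, 625.972, 218.869] pointing down, gripper open.
Joint ranges: [-2.61, 2.61], [-0.41, 2.15], [-1.48, 1.57], [0, 2.5], [-1.57, 4.71], [0.05, 1.97], [-2.85, 2.85]. Speed limits (rad/s): [2.79, 2.79, 3.14, 3.14, 3.14, 3.14, 3.14].

### API

Orientations are given as a unit quaternion [x, y, z, w].
In Python, from workcell import bot, vision gives the robot as it stands. The module is installed in compiled form; this text tells all that it offers.
- The arm moves only by the tool send_rows, never from a script. Its argument "increments" is a list of rows, each a list of 4 numbers: the shift along the tool's x, y, z in cm, then the turn about the tool's z in rad. A call has 1 to 20 rows; each row is the pose to reach, as a shift and turn from the pose commanded when the call began, along the tool's axes at that moment; what a row does not reach only later rows make up. A row lasts 1/10 s, in which the tool goes at most 50 mm and 8.59 degrees, less where a joint would pass 70% of its speed; a pose out of reach is approached as far as the arm can. A call with a gripper value outside its range is refused whole. "claw" is the finger opening in cm, from 0 to 8.54, set as the call begins (left out, the last holds). The fingers move at their own pace and stop on an object; "newtons" is the grip in N (left out, the last holds). Time passes only in rows, so rows that repeat a pose let the fingers close. It gives the time, the measured TCP pose, the force and the opening at its end, in the units of the state.
- bot.get_obs(): the state, without advancing time (a new reading comes with each control period).
- vision.get_image(name): name is "side" or "top"; returns the picture (400x640x3 uint8, red, green, blue); there is no depth.
- vision.calibration(name): a dict with "fov_y" (degrees; the focal length in pixels is half the picture's height over the tangent of half this angle, whatever the lens; pixels are square), "cx", "cy" (the principal point, pixels), "distortion" ([k1, k2, p1, p2, k3] as OpenCV has them; the pictures are not rectified), "R" (3x3) and "t" (3): a world point X has camera coordinates R X + t. Camera axes: x right, y down, z forward; pixel columns grow to the right and rows downward; lengths in mm; the calibration is good to about 2 mm. A picture is of the moment at which its call begins. calibration takes no time and is no camera call.
- bot.hand_in(): hands the job in, once; it reports no verdict.
Trained networks look in the newest picture that a camera, given by its name, has taken for a name from the list of things; names that differ only in an ending like _2 or _b are one class to them, and where a whole thing is asked for, a point or a joint stands for the part that bears it (a point fixed in the world has none). Each returns a list of dicts, best first, with "p" (0 to 1); they miss things now and then, are a little off and sometimes report something else, mostly with a low value. They report only what shows in the picture. A call takes as long as a camera call.
- vision.spot_in(camera, query): "position" ([x, y, z] in mm, in world coordinates, good to about 4 mm: the middle of the surface that is visible of it).
- vision.masks_of(camera, query): "region" (400x640 bool, what is visible of it).
- vision.place_of(camera, query): "position" ([x, y, z] in mm, in world coordinates, good to about 4 mm: a listed point, or the origin of a listed thing).
The state is a dict: "time_s": time; "q": joint angles; "dq": joint speeds; "joint_efforts": joint torques, N m; "ee_pos": TCP position; "orientation": TCP orientation; "ft_force": force on the tool from outside, world axes, zero at the start; "torque": the same for the moment, N m; "grip_width": opening from 0.0 (shut) to 1.0 (fully open).
Only numpy, scipy, OpenCV 4.12 (cv2) and the standard library are available. Lean on these libraries where they do the work, as an engineer would, in place of code of your own. Each camera call takes 0.05 s, during which the arm holds its last target.

## Working session

There is one attempt and no reset: what is moved stays moved. The work goes in short steps, Python scripts to look and compute and a tool call to move; the robot and the scene stay as the last step left them, time stands still between calls to the robot, and variables do not carry over. Pictures are saved under pics/ and viewed, and the job is handed in when it is done.

Besides the shell and the picture viewer there is one more tool, called as a command line: name --pt "numbers of a row" for each row, then --argument value for the rest. send_rows: Moves the arm, as the interface text tells. Its arguments: {"type":"object","properties":{"increments":{"type":"array"},"claw":{"type":"number"},"newtons":{"type":"number"}},"required":["increments"]}

```bash
mkdir -p pics; python3 - <<'E'
from workcell import bot, vision
import cv2
o=bot.get_obs(); print({k:o[k] for k in ('time_s','ee_pos','orientation','grip_width','ft_force')}, bot.nose_length)
for c in('top','side'):
    im=vision.get_image(c); cv2.imwrite(f'pics/{c}0.png',im[:,:,::-1])
    k=vision.calibration(c); print(c,k)
    for n in('laminator','selector_axis','selector_tip','release_top','glue_stick','tape_roll','toy_boat'):
        print(n,[( [round(v) for v in d['position']],round(d['p'],2)) for d in vision.place_of(c,n)[:2]])
E
```

```text
{'time_s': 0.0, 'ee_pos': array([174.85727506, 625.03085009, 217.46888977]), 'orientation': array([ 1.35937730e-01,  9.90716516e-01, -1.30556134e-03, -1.17173757e-04]), 'grip_width': 1.0012766912412867, 'ft_force': array([ 0.04709429,  0.72769282, -0.27132607])} 17.0
top {'fov_y': 53.28873509426489, 'cx': 313.27790842970495, 'cy': 189.73309065005463, 'distortion': array([-0.03703669,  0.        ,  0.        ,  0.        ,  0.        ]), 'R': array([[ 0.00473916, -0.99990322, -0.01308054],
       [-0.9954783 , -0.00347639, -0.09492565],
       [ 0.09487098,  0.01347126, -0.99539842]]), 't': array([  69.90136066,  568.89982711, 1021.26982264])}
laminator [([508, 4, 2], 0.98)]
selector_axis [([526, -161, 112], 0.53)]
selector_tip [([527, -138, 110], 0.75)]
release_top [([468, 169, 103], 0.66)]
glue_stick [([592, -284, -3], 0.49)]
tape_roll [([527, -32, 80], 0.54)]
toy_boat [([493, 350, 2], 0.63)]
side {'fov_y': 49.93409195256823, 'cx': 325.83095346359664, 'cy': 196.4992881093161, 'distortion': array([-0.05221999,  0.        ,  0.        ,  0.        ,  0.        ]), 'R': array([[ 0.99609739, -0.08793757,  0.00754846],
       [-0.04926836, -0.62495609, -0.77910366],
       [ 0.07322994,  0.77569122, -0.62684967]]), 't': array([-568.07717116,  152.51556272, 1147.82115497])}
laminator [([509, 8, -3], 0.65), ([594, -286, 1], 0.27)]
selector_axis [([527, -160, 113], 0.53)]
selector_tip [([532, -139, 107], 0.65)]
release_top [([474, 167, 106], 0.61)]
glue_stick [([594, -283, 0], 0.8)]
tape_roll [([527, -35, 82], 0.65)]
toy_boat [([492, 348, -2], 0.58)]
```

```bash
cat > h.py <<'E'
import numpy as np,cv2
from workcell import vision
def K(c):
    k=vision.calibration(c); f=200/np.tan(np.radians(k['fov_y']/2)); return np.array([[f,0,k['cx']],[0,f,k['cy']],[0,0,1]]),k
def proj(c,X):
    A,k=K(c); r,_=cv2.Rodrigues(k['R']); return cv2.projectPoints(np.array(X,float).reshape(-1,3),r,k['t'],A,k['distortion'])[0].reshape(-1,2)
def back(c,uv,z):
    A,k=K(c); p=cv2.undistortPoints(np.array(uv,float).reshape(-1,1,2),A,k['distortion']).reshape(-1,2)
    d=np.c_[p,np.ones(len(p))]@k['R']; C=-k['R'].T@k['t']; return C+d*((z-C[2])/d[:,2])[:,None]
def crop(c,u,v,w,h,s,name):
    im=vision.get_image(c)[v:v+h,u:u+w,::-1]; cv2.imwrite(f'pics/{name}.png',cv2.resize(im,None,fx=s,fy=s,interpolation=cv2.INTER_CUBIC))
E
python3 - <<'E'
from h import *
print(proj('top',[[527,-161,111],[470,168,103],[508,4,85]]),proj('side',[[527,-161,111],[470,168,103]]))
E
```

```text
[[409.50855677 203.96687598]
 [273.17882653 227.13478147]
 [340.46667226 212.03289594]] [[313.65955787 257.35560069]
 [286.64626388 177.27600629]]
```

View pics/top0.png

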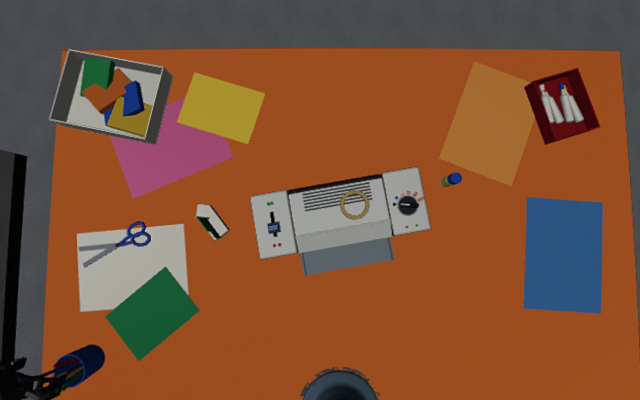

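View pics/side0.png

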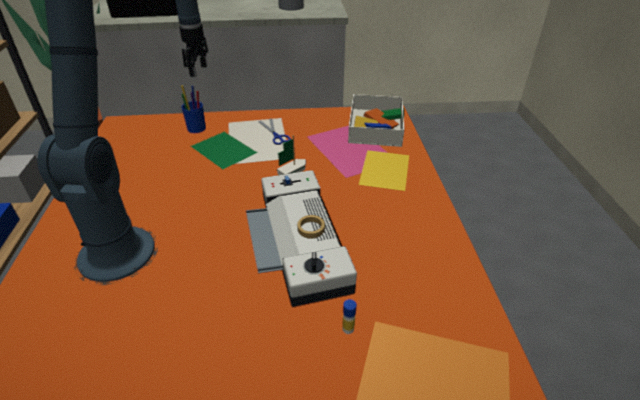

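The top view has the laminator centred near (340,212), the knob at about (409,204) and the blue slide at about (273,228). The boat stands at (212,220) and the glue stick at (452,180). I'll zoom in on the knob and the slide.

```bash
python3 - <<'E'
from h import *
im=vision.get_image('top')[:,:,::-1]
a=cv2.resize(im[160:260,240:440],None,fx=4,fy=4,interpolation=cv2.INTER_CUBIC)
cv2.imwrite('pics/t1.png',a)
k=cv2.resize(im[180:230,380:435],None,fx=10,fy=10,interpolation=cv2.INTER_CUBIC);cv2.imwrite('pics/k1.png',k)
im=vision.get_image('side')[:,:,::-1]
k=cv2.resize(im[160:310,240:360],None,fx=4,fy=4,interpolation=cv2.INTER_CUBIC);cv2.imwrite('pics/s1.png',k)
E
```

```text
(no output)
```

View pics/t1.png

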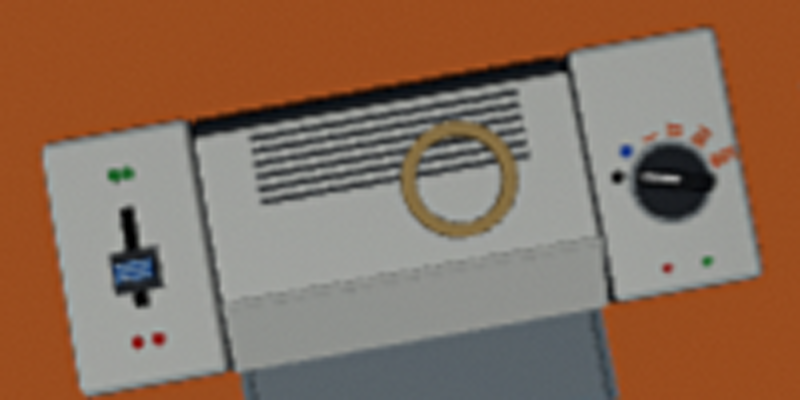

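View pics/k1.png

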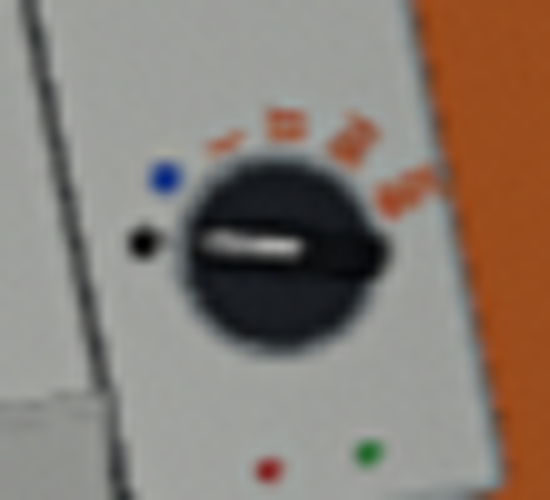

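View pics/s1.png

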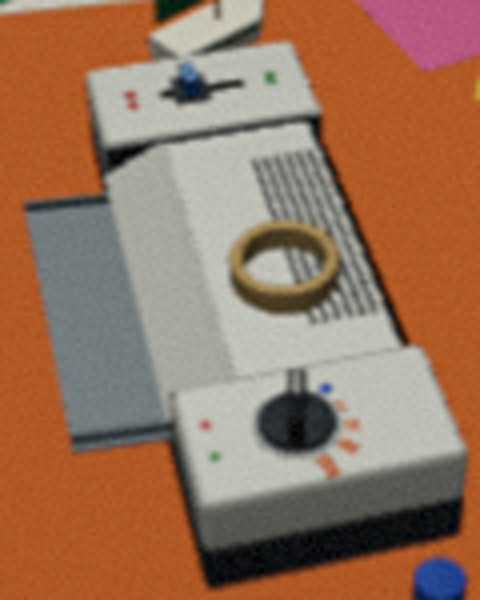

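```bash
python3 - <<'E'
from h import *
px=lambda u,v:(240+u/4,160+v/4)
P=back('top',[px(45,147),px(85,394),px(713,28),px(761,272)],85); L=np.array([[80,215],[-80,215],[80,-215],[-80,-215]],float)
# side corners (4x crop at 240,160)
sp=lambda u,v:(240+u/4,160+v/4)
S=back('side',[sp(292,43),sp(88,72),sp(465,450),sp(207,505)],85)
for n,Q in(('top',P),('side',S)):
    Q=Q[:,:2]; a=Q-Q.mean(0); U,_,Vt=np.linalg.svd(L.T@a); R=(U@Vt).T; t=Q.mean(0)
    print(n,Q.round(1).tolist(),'yaw',np.arctan2(R[1,0],R[0,0]),t,(L@R.T+t-Q).round(1).tolist())
    print(' knob',R@[-12,-167.5]+t)
    if n=='top':
        b=back('top',[px(135,268)],103)[0]; print(' slide local',R.T@(b[:2]-t), b)
    # pointer dir
    else:
        print(R.T@(np.array([472,168])-t))
b=back('top',[(380+20.5,180+24),(380+38,180+25.5)],111); print(b)
d=b[0]-b[1];print(np.arctan2(d[1],d[0]))
E
```

```text
top [[545.0, 225.8], [393.1, 198.4], [621.1, -190.5], [469.5, -217.1]] yaw 0.180576350498945 [507.18364066   4.14395136] [[2.2, 4.2], [-3.3, 2.9], [3.4, -2.5], [-2.4, -4.6]]
 knob [ 525.46118407 -162.78771551]
 slide local [ -7.07187765 166.44947569] [470.3329923  166.61693105 103.        ]
side [[549.9, 220.0], [396.5, 194.8], [623.3, -192.2], [473.7, -220.5]] yaw 0.1793772604908643 [510.83454286   0.52085942] [[1.3, 6.4], [-2.7, 3.0], [4.6, -4.6], [-3.2, -4.8]]
 knob [ 528.91190709 -166.43260386]
[ -8.33033981 171.72067344]
[[ 526.84731023 -139.26581293  111.        ]
 [ 523.3683735  -181.42607608  111.        ]]
1.4884658932271406
```

The pointer is at off: 1.488 rad in the world against an expected 1.309 + 0.18. That leaves four clicks. I'll do the slide first, with the fingers shut and the tool's -x side as the pushing face.

send_rows --pt "-10 -10 0 -0.2" --pt "-20 -20 0 -0.45" --pt "-37.9 -37.5 4.5 -0.453" --pt "-37.9 -37.5 4.5 -0.453" --pt "-37.9 -37.5 4.5 -0.453" --pt "-37.9 -37.5 4.5 -0.453" --pt "-37.9 -37.5 4.5 -0.453" --pt "-37.9 -37.5 4.5 -0.453" --pt "-37.9 -37.5 4.5 -0.453" --pt "-37.9 -37.5 4.5 -0.453" --pt "-37.9 -37.5 4.5 -0.453" --pt "-37.9 -37.5 4.5 -0.453" --pt "-37.9 -37.5 4.5 -0.453" --pt "-37.9 -37.5 4.5 -0.453" --pt "-37.9 -37.5 4.5 -0.453" --pt "-37.9 -37.5 4.5 -0.453" --pt "-37.9 -37.5 4.5 -0.453" --pt "-37.9 -37.5 4.5 -0.453" --claw 0 --newtons 20

```text
time_s: 2.7
ee_pos: [438.9, 163.2, 173.9]
orientation: [-0.091, 0.996, 0.0, -0.0]
ft_force: [-0.3, 0.4, -0.2]
grip_width: 0.005
```

```bash
cat >> h.py <<'E'
from workcell import bot
from scipy.spatial.transform import Rotation as Ro
def st(tgt=None,ang=None):
    o=bot.get_obs(); R=Ro.from_quat(o['orientation']).as_matrix(); a=np.arctan2(R[1,0],R[0,0])
    print('t',round(o['time_s'],2),'p',o['ee_pos'].round(1),'xang',round(a,3),'tilt',R[:,2].round(3),'F',o['ft_force'].round(1),'g',round(o['grip_width'],2),'q7',o['q'][6].round(2))
    if tgt is not None: print('tool shift cm',(R.T@(np.array(tgt)-o['ee_pos'])/10).round(2),'turn',None if ang is None else round(-((ang-a+np.pi)%(2*np.pi)-np.pi),3))
def pics(tag):
    for c,(u,v,w,h) in (('top',(240,150,200,120)),('side',(230,110,160,190))):
        crop(c,u,v,w,h,4 if c=='top' else 3,c+tag)
    a=cv2.imread(f'pics/top{tag}.png')
E
python3 - <<'E'
from h import *
st((439.5,161.8,111),3.32); pics('2')
E
```

```text
t 2.7 p [438.9 163.2 173.9] xang -2.96 tilt [-0.  0. -1.] F [-0.3  0.4 -0.2] g 0.0 q7 1.34
tool shift cm [-0.04 -0.15  6.29] turn 0.003
```

View pics/top2.png

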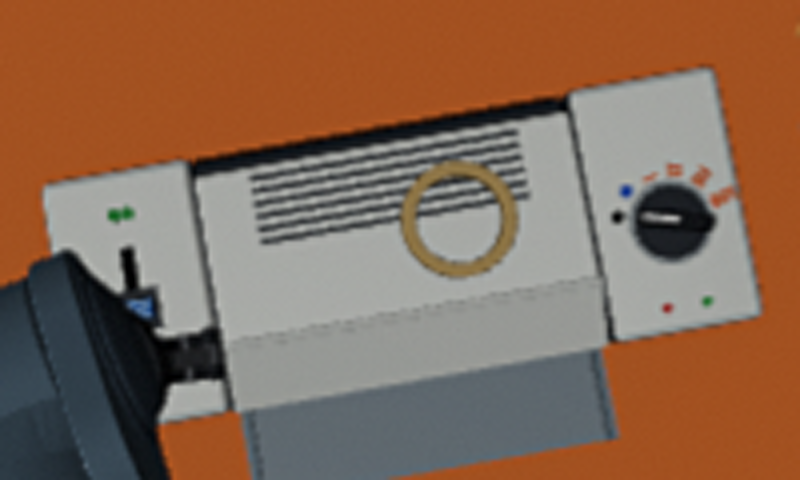

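View pics/side2.png

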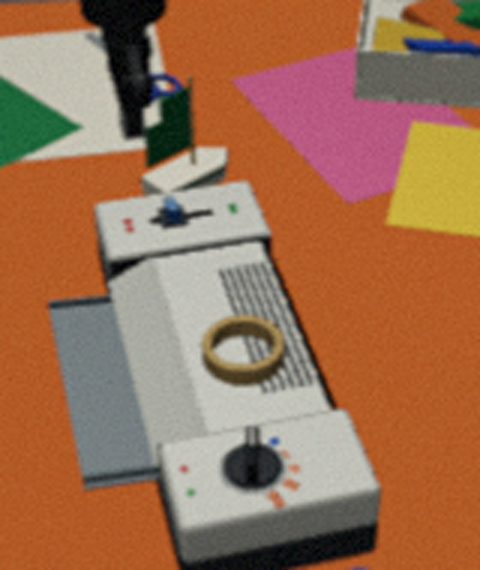

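The shut fingers hang above the deck on the feed side of the blue tab, which shows at (140,305) in the top crop. Next I lower them beside it.

send_rows --pt "0 -0.1 3 0" --pt "0 -0.1 5 0" --pt "0 -0.1 6.2 0" --pt "0 -0.1 6.2 0" --pt "0 -0.1 6.2 0" --pt "0 -0.1 6.2 0"

```text
time_s: 3.4
ee_pos: [440.3, 162.2, 112.9]
orientation: [-0.09, 0.996, 0.0, 0.001]
ft_force: [0.1, 0.1, 0.6]
grip_width: -0.001
```

send_rows --pt "-0.4 0 0 0" --pt "-0.8 0 0 0" --pt "-1.2 0 0 0" --pt "-1.5 0 0 0" --pt "-1.7 0 0 0" --pt "-1.9 0 0 0" --pt "-2.1 0 0 0" --pt "-2.1 0 0 0"

```text
time_s: 4.2
ee_pos: [460.2, 165.6, 111.8]
orientation: [-0.09, 0.996, -0.0, 0.0]
ft_force: [0.9, -0.3, 0.3]
grip_width: 0.001
```

```bash
python3 - <<'E'
from h import *
st(); pics('3')
E
```

```text
t 4.2 p [460.2 165.6 111.8] xang -2.961 tilt [ 0. -0. -1.] F [ 0.9 -0.3  0.3] g 0.0 q7 1.41
```

View pics/side3.png

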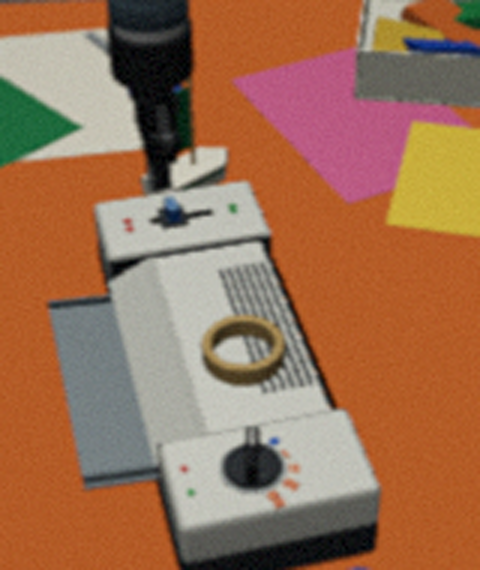

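```bash
python3 - <<'E'
from h import *
p=proj('side',[[460.2,165.6,94.8],[460,165.6,160]]); print(p,(p-[230,110])*3)
p=proj('top',[[460.2,165.6,94.8],[460,165.6,160]]); print(p,(p-[240,150])*4)
E
```

```text
[[283.4284103  180.1900025 ]
 [282.11242573 161.62538926]] [[160.28523089 210.57000751]
 [156.33727718 154.87616779]]
[[274.48513333 231.17276356]
 [271.33937655 231.50514715]] [[137.94053332 324.69105424]
 [125.35750621 326.02058859]]
```

View pics/top3.png

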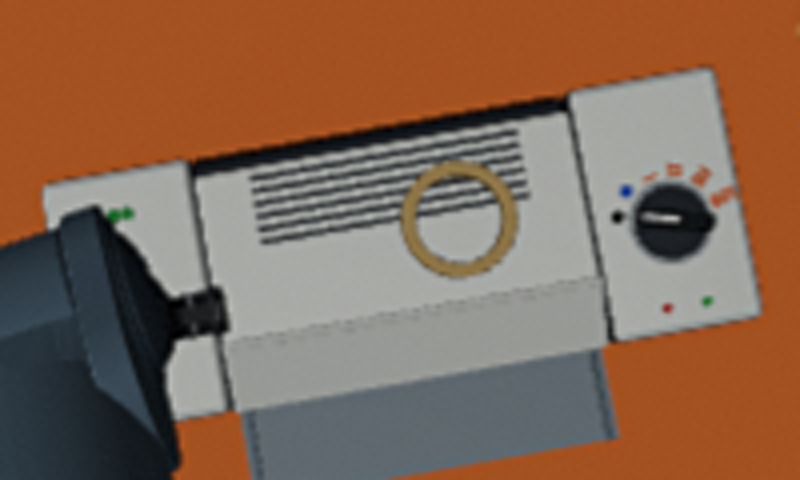

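```bash
python3 - <<'E'
from h import *
im=vision.get_image('side')[:,:,::-1].copy()
c=cv2.resize(im[120:210,255:335],None,fx=7,fy=7,interpolation=cv2.INTER_CUBIC)
c=np.clip(c.astype(float)*1.8,0,255).astype(np.uint8)
for X in ([460.2,165.6,94.8],[460.2,165.6,111.8],[460,165.6,160]):
    p=((proj('side',[X])[0]-[255,120]+.5)*7).astype(int); cv2.drawMarker(c,tuple(map(int,p)),(0,255,0),0,10)
cv2.imwrite('pics/z3.png',c)
E
```

```text
(no output)
```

View pics/z3.png

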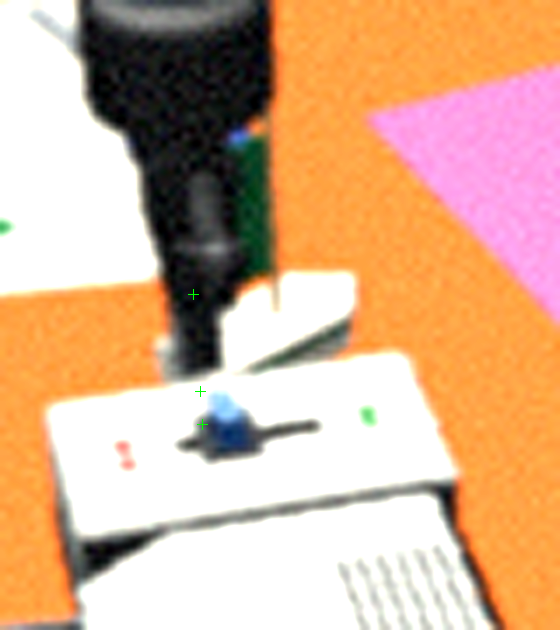

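```bash
python3 - <<'E'
from h import *
p=proj('side',[[438.9,163.2,156.9],[438.9,163.2,173.9]]); print((p-[230,110])*3)
p=proj('top',[[438.9,163.2,156.9]]); print((p-[240,150])*4)
p=proj('side',[[174.86,625,200.5]]); print(p, proj('top',[[174.86,625,200.5]]))
E
```

```text
[[134.00703667 160.04594675]
 [132.79681488 144.93680861]]
[[129.68325484 363.13769115]]
[[200.42771135  83.55368582]] [[ 57.21606669 361.54636236]]
```

```bash
python3 - <<'E'
from h import *
im=vision.get_image('top')[:,:,::-1].copy()
c=cv2.resize(im[180:300,220:320],None,fx=6,fy=6,interpolation=cv2.INTER_CUBIC)[:600]
c=np.clip(c.astype(float)*2,0,255).astype(np.uint8)
for X in ([460.2,165.6,94.8],[460.2,165.6,111.8],[460,165.6,160]):
    p=((proj('top',[X])[0]-[220,180]+.5)*6).astype(int); cv2.drawMarker(c,tuple(map(int,p)),(0,255,0),0,10)
cv2.imwrite('pics/z4.png',c)
im=cv2.imread('pics/top0.png'); c=np.clip(cv2.resize(im[330:400,0:120],None,fx=6,fy=6).astype(float)*3,0,255).astype(np.uint8)
cv2.imwrite('pics/z5.png',c)
E
```

```text
(no output)
```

View pics/z4.png

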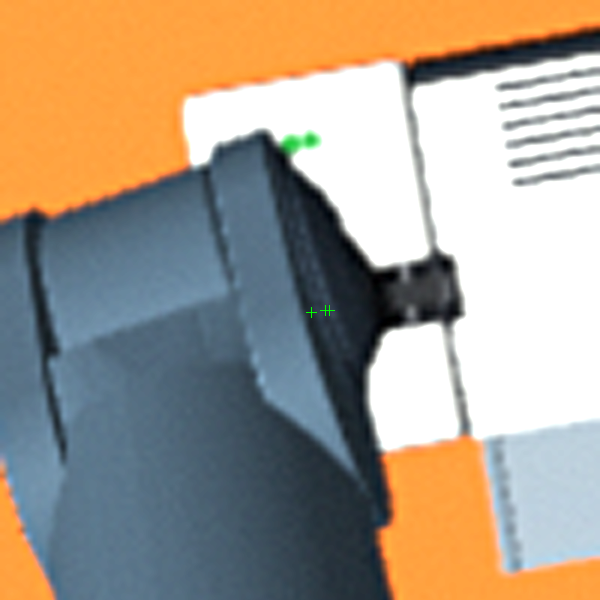

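View pics/z5.png

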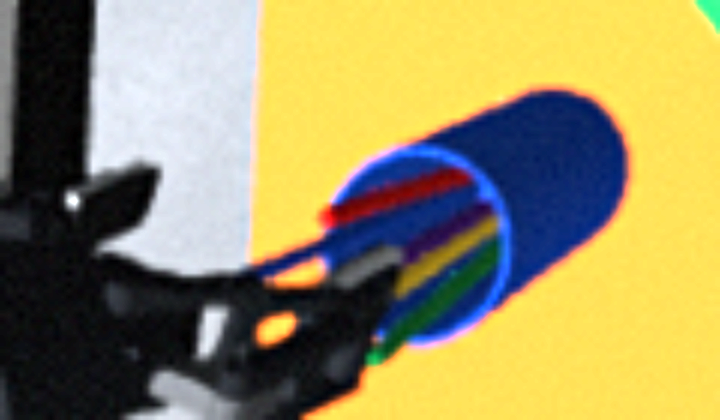

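```bash
python3 - <<'E'
from h import *
for z in (94.8,103,110,115,120,125): print(z,back('side',[(282.9,173.2)],z).round(0))
for z in (120,160,200): print(z,back('top',[(220+382/6,180+300/6),(220+460/6,180+285/6)],z).round(0).tolist())
print('initial tip: top px (65,373)', [back('top',[(65,373)],z).round(0).tolist() for z in(190,205,220)],[back('side',[(192,75)],z).round(0).tolist() for z in(190,205,220)])
E
python3 - <<'E'
import cv2,numpy as np
im=cv2.imread('pics/side0.png'); cv2.imwrite('pics/z6.png',np.clip(cv2.resize(im[10:100,160:230],None,fx=6,fy=6,interpolation=2).astype(float)*2.,0,255).astype(np.uint8))
E
```

```text
94.8 [[459. 201.  95.]]
103 [[459. 189. 103.]]
110 [[460. 179. 110.]]
115 [[460. 172. 115.]]
120 [[460. 165. 120.]]
125 [[460. 158. 125.]]
120 [[463.0, 141.0, 120.0], [469.0, 110.0, 120.0]]
160 [[464.0, 137.0, 160.0], [469.0, 108.0, 160.0]]
200 [[464.0, 134.0, 200.0], [469.0, 106.0, 200.0]]
initial tip: top px (65,373) [[[147.0, 613.0, 190.0]], [[153.0, 604.0, 205.0]], [[158.0, 594.0, 220.0]]] [[[127.0, 730.0, 190.0]], [[135.0, 694.0, 205.0]], [[143.0, 658.0, 220.0]]]
```

View pics/z6.png

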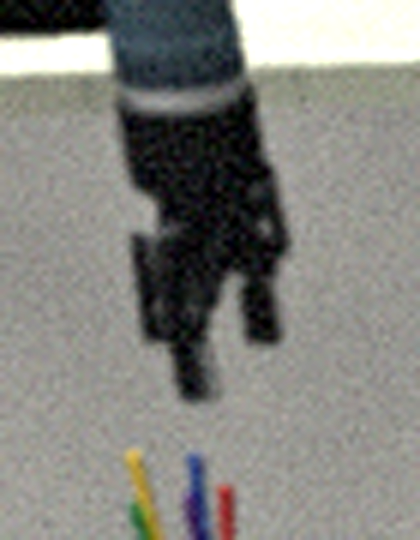

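```bash
python3 - <<'E'
from h import *
for z in (201,214): print(z,proj('side',[[161,577,z],[188.5,673,z]]).round(1).tolist(),proj('top',[[161,577,z],[188.5,673,z]]).round(1).tolist())
p=proj('side',[[460.2,165.6,z] for z in (95,111,163,200,250)]);print(p.round(1))
E
```

```text
201 [[194.4, 89.3], [206.0, 77.8]] [[78.1, 368.8], [36.3, 354.5]]
214 [[193.8, 85.8], [205.5, 74.4]] [[74.5, 370.9], [32.1, 356.4]]
[[283.4 180.1]
 [283.1 175.7]
 [282.1 160.7]
 [281.4 149.6]
 [280.3 133.9]]
```

The side view puts the tip about 25 mm higher than the stated nose length implies, and the slide has not moved. I'll back off and feel for the deck in small steps.

send_rows --pt "1.2 0 0 0" --pt "2.1 0 0 0" --pt "2.1 0 0 0" --pt "2.1 0 0.2 0" --pt "2.1 0 0.4 0" --pt "2.1 0 0.5 0" --pt "2.1 0 0.5 0"

```text
time_s: 5.1
ee_pos: [439.4, 161.7, 106.7]
orientation: [-0.09, 0.996, -0.0, -0.0]
ft_force: [-0.2, -1.0, 0.4]
grip_width: -0.004
```

send_rows --pt "0 0 0.1 0" --pt "0 0 0.2 0" --pt "0 0 0.3 0" --pt "0 0 0.3 0"

```text
time_s: 5.5
ee_pos: [439.2, 161.7, 103.7]
orientation: [-0.09, 0.996, -0.0, -0.0]
ft_force: [0.4, -0.3, -0.4]
grip_width: 0.002
```

send_rows --pt "0 0 0.1 0" --pt "0 0 0.2 0" --pt "0 0 0.3 0" --pt "0 0 0.3 0"

```text
time_s: 5.9
ee_pos: [439.1, 161.7, 100.7]
orientation: [-0.09, 0.996, -0.0, -0.0]
ft_force: [0.9, 0.7, -0.1]
grip_width: 0.002
```

send_rows --pt "0 0 0.1 0" --pt "0 0 0.2 0" --pt "0 0 0.3 0" --pt "0 0 0.4 0" --pt "0 0 0.4 0"

```text
time_s: 6.4
ee_pos: [439.1, 161.7, 96.7]
orientation: [-0.09, 0.996, -0.0, -0.0]
ft_force: [-0.4, 0.7, -0.1]
grip_width: -0.003
```

```bash
cat >> h.py <<'E'
def zoom(c,u,v,w,h,s,name,pts=(),g=1.8):
    im=vision.get_image(c)[v:v+h,u:u+w,::-1]
    im=np.clip(cv2.resize(im,None,fx=s,fy=s,interpolation=cv2.INTER_CUBIC).astype(float)*g,0,255).astype(np.uint8)
    for X in pts:
        p=((proj(c,[X])[0]-[u,v]+.5)*s).astype(int); cv2.drawMarker(im,tuple(map(int,p)),(0,255,0),0,10)
    cv2.imwrite(f'pics/{name}.png',im)
E
python3 - <<'E'
from h import *
st(); zoom('side',250,110,90,90,6,'z7',[bot.get_obs()['ee_pos']-[0,0,17]]); zoom('top',220,180,110,95,6,'z8')
E
```

```text
t 6.4 p [439.1 161.7  96.7] xang -2.961 tilt [-0. -0. -1.] F [-0.4  0.7 -0.1] g -0.0 q7 1.39
```

View pics/z7.png

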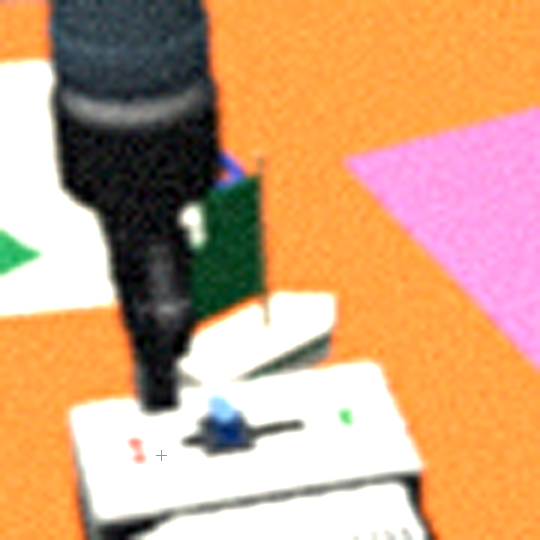

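View pics/z8.png

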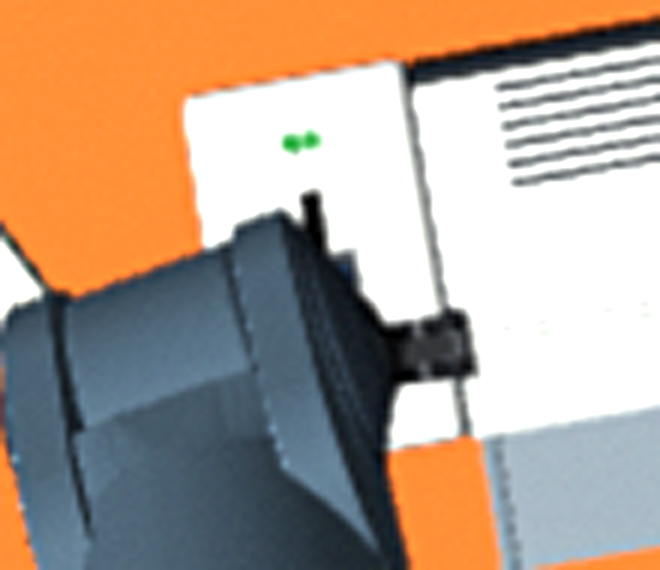

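The tip now shows at side pixel (276,178), which puts it near z = 106 and confirms the higher tip. I'll keep going down gently.

send_rows --pt "0 0 0.1 0" --pt "0 0 0.2 0" --pt "0 0 0.3 0" --pt "0 0 0.4 0" --pt "0 0 0.5 0" --pt "0 0 0.6 0" --pt "0 0 0.6 0"

```text
time_s: 7.2
ee_pos: [439.1, 161.7, 90.7]
orientation: [-0.09, 0.996, -0.0, -0.0]
ft_force: [-0.1, 0.6, 0.1]
grip_width: 0.0
```

send_rows --pt "0 0 0.1 0" --pt "0 0 0.2 0" --pt "0 0 0.3 0" --pt "0 0 0.4 0" --pt "0 0 0.4 0"

```text
time_s: 7.7
ee_pos: [439.1, 161.7, 86.7]
orientation: [-0.09, 0.996, -0.0, -0.0]
ft_force: [0.8, 0.2, -0.9]
grip_width: -0.002
```

```bash
python3 - <<'E'
from h import *
st(); zoom('side',250,110,90,90,6,'z9',[bot.get_obs()['ee_pos']-[0,0,17]])
E
```

```text
t 7.7 p [439.1 161.7  86.7] xang -2.961 tilt [-0. -0. -1.] F [ 0.8  0.2 -0.9] g -0.0 q7 1.4
```

View pics/z9.png

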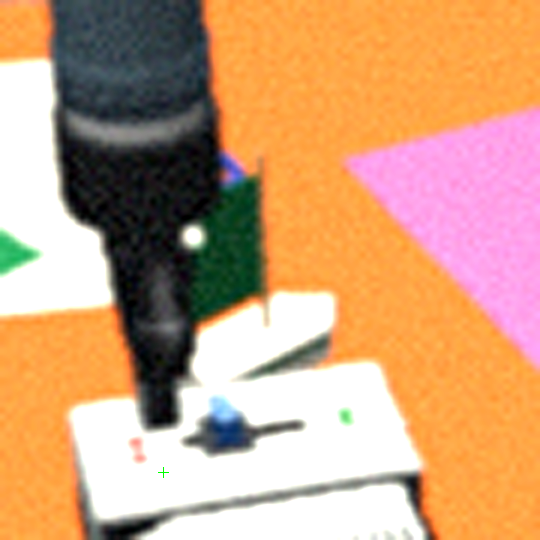

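The tip at (158,427) is now beside the tab, about 11 mm above the deck. I'll lower it 2 mm and push.

send_rows --pt "0 0 0.2 0" --pt "-0.4 0 0.2 0" --pt "-0.8 0 0.2 0" --pt "-1.2 0 0.2 0" --pt "-1.5 0 0.2 0" --pt "-1.7 0 0.2 0" --pt "-1.9 0 0.2 0" --pt "-2.1 0 0.2 0" --pt "-2.3 0 0.2 0" --pt "-2.5 0 0.2 0"

```text
time_s: 8.75
ee_pos: [463.6, 166.2, 84.7]
orientation: [-0.09, 0.996, -0.0, -0.0]
ft_force: [-2.1, -0.3, 0.6]
grip_width: 0.0
```

send_rows --pt "-0.1 0 0 0" --pt "-0.2 0 0 0" --pt "-0.3 0 0 0" --pt "-0.4 0 0 0"

```text
time_s: 9.15
ee_pos: [467.6, 166.9, 84.7]
orientation: [-0.09, 0.996, -0.0, -0.0]
ft_force: [-1.8, -1.6, -0.7]
grip_width: -0.006
```

```bash
python3 - <<'E'
from h import *
st(); zoom('side',250,110,90,90,6,'z10')
E
```

```text
t 9.15 p [467.6 166.9  84.7] xang -2.961 tilt [-0. -0. -1.] F [-1.8 -1.6 -0.7] g -0.01 q7 1.44
```

View pics/z10.png

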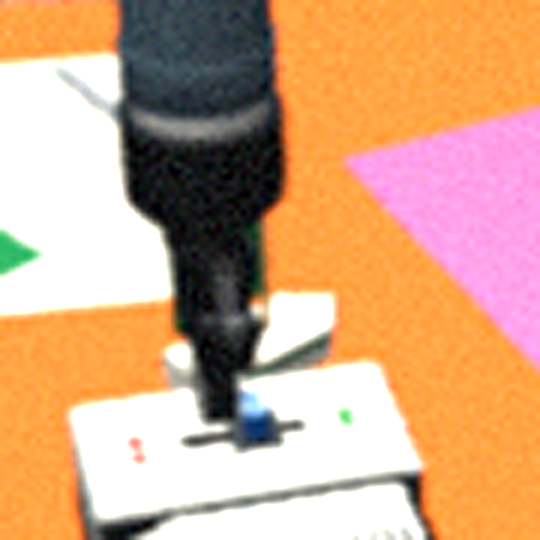

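The slide is moving at about 2 N, with the tab now at (257,415). I'll continue in small steps until the force rises.

send_rows --pt "-0.1 0 0 0" --pt "-0.2 0 0 0" --pt "-0.3 0 0 0" --pt "-0.4 0 0 0"

```text
time_s: 9.6
ee_pos: [471.7, 167.6, 84.8]
orientation: [-0.09, 0.996, -0.0, -0.0]
ft_force: [-1.7, 1.2, -0.7]
grip_width: -0.005
```

send_rows --pt "-0.1 0 0 0" --pt "-0.2 0 0 0"

```text
time_s: 9.8
ee_pos: [473.7, 168.0, 84.8]
orientation: [-0.09, 0.996, -0.0, -0.0]
ft_force: [-1.3, 0.0, -1.5]
grip_width: 0.003
```

send_rows --pt "-0.1 0 0 0" --pt "-0.2 0 0 0"

```text
time_s: 10.0
ee_pos: [473.9, 168.0, 84.7]
orientation: [-0.09, 0.996, -0.0, -0.002]
ft_force: [-6.3, -1.7, 4.7]
grip_width: 0.0
```

send_rows --pt "-0.1 0 0 0" --pt "-0.15 0 0 0"

```text
time_s: 10.2
ee_pos: [473.8, 168.1, 84.6]
orientation: [-0.09, 0.996, -0.0, -0.004]
ft_force: [-8.1, -1.9, 7.3]
grip_width: 0.001
```

The force rose to 8 N and motion stopped at x = 473.9, so this is the end stop. I'll back off and lift.

send_rows --pt "0.5 0 0 0" --pt "1.5 0 0 0" --pt "1.5 0 -2 0" --pt "1.5 0 -5 0" --pt "1.5 0 -9 0" --pt "1.5 0 -9 0"

```text
time_s: 10.8
ee_pos: [467.7, 167.9, 181.0]
orientation: [-0.09, 0.996, 0.003, 0.007]
ft_force: [1.5, -0.0, -0.1]
grip_width: -0.001
```

```bash
python3 - <<'E'
from h import *
st(); zoom('side',250,110,90,90,6,'z11'); zoom('top',220,180,110,95,6,'z12')
for c in('top','side'):
  print([([round(v) for v in d['position']],round(d['p'],2)) for d in vision.place_of(c,'release_top')[:2]])
E
```

```text
t 10.8 p [467.7 167.9 181. ] xang -2.962 tilt [ 0.013  0.007 -1.   ] F [ 1.5 -0.  -0.1] g -0.0 q7 1.37
[([491, 170, 102], 0.46), ([529, -138, 110], 0.29)]
[([490, 172, 105], 0.6)]
```

View pics/z11.png

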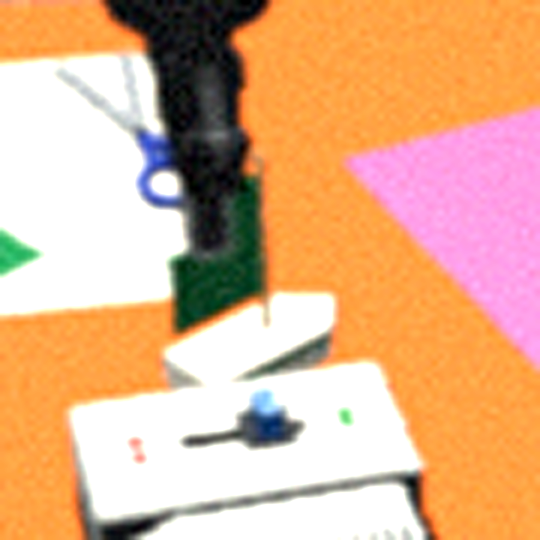

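View pics/z12.png

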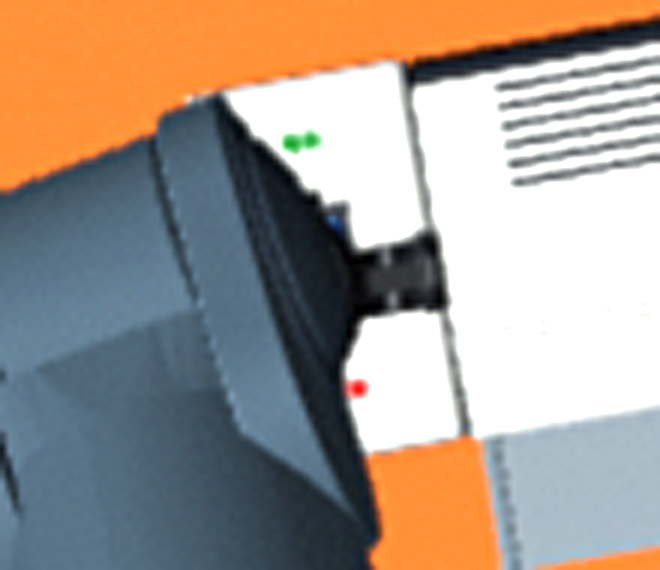

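The tab is now at (490.5,171), up 20 mm from where it was. In the laminator's frame that is +12, the symmetric end of its 24 mm travel, so the slide is home. Next I move to the knob.

send_rows --pt "0.5 -5 0 0.1" --pt "1 -10 0 0.2" --pt "1.5 -15 0 0.3" --pt "2 -20 0 0.36" --pt "2.3 -25 0 0.36" --pt "2.3 -30 0 0.36" --pt "2.3 -30.7 0 0.36" --pt "2.3 -30.7 0 0.36" --pt "2.3 -30.7 0 0.36" --pt "2.3 -30.7 0 0.36"

```text
time_s: 12.0
ee_pos: [494.4, -137.5, 174.0]
orientation: [0.088, 0.996, 0.0, -0.001]
ft_force: [0.0, -0.4, -0.2]
grip_width: 0.0
```

```bash
cat >> h.py <<'E'
A=np.array([526.,-161.])
def knob(q,gap=0,r=20,lead=0.1,z=88):
    th=1.488-q; u=np.array([np.cos(th),np.sin(th)]); n=np.array([-np.sin(th),np.cos(th)])
    return [*(A+r*u+(16+gap)*n),z], th+np.pi/2-lead
E
python3 - <<'E'
from h import *
st(*knob(0,12)); p=bot.get_obs()['ee_pos']; zoom('side',270,170,110,110,5,'z13',[p+[0,0,9.5]],1.5); zoom('top',360,150,100,100,5,'z14',[p+[0,0,9.5]],1.5)
for c in('top','side'):
  print([([round(v) for v in d['position']],round(d['p'],2)) for d in vision.place_of(c,'selector_axis')[:2]])
E
```

```text
t 12.0 p [ 494.4 -137.5  174. ] xang 2.966 tilt [-0.002  0.001 -1.   ] F [ 0.  -0.4 -0.2] g 0.0 q7 1.71
tool shift cm [-0.56 -0.03  8.6 ] turn 0.007
[([525, -165, 113], 0.61)]
[([528, -162, 112], 0.69)]
```

View pics/z13.png

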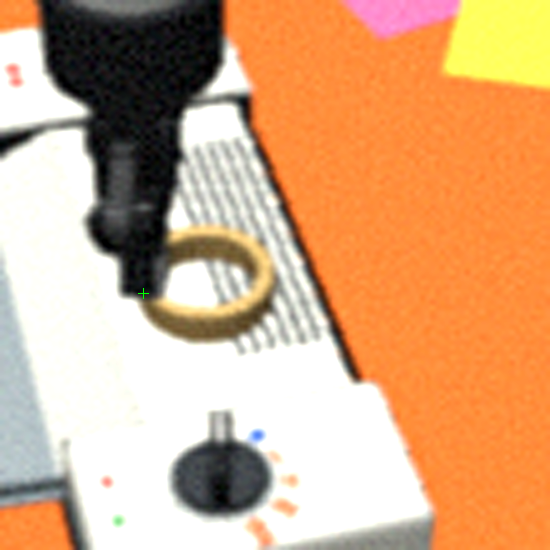

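View pics/z14.png

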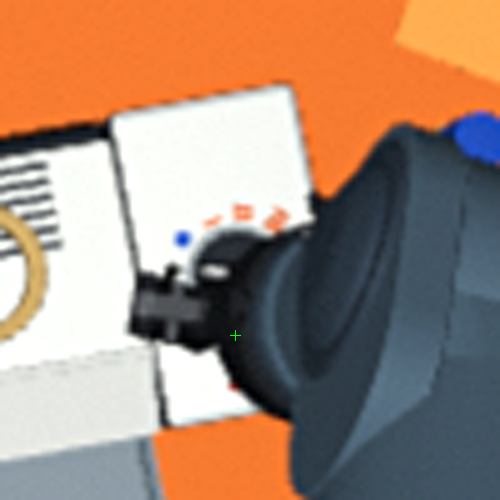

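```bash
python3 - <<'E'
from h import *
for z in (150,170,190,210): print(z,back('top',[(360+135/5,150+330/5),(360+140/5,150+275/5)],z).round(0).tolist(), back('side',[(270+108/5,170+250/5),(270+95/5,170+235/5)],z).round(0).tolist())
E
```

```text
150 [[497.0, -100.0, 150.0], [522.0, -102.0, 150.0]] [[480.0, -71.0, 150.0], [474.0, -60.0, 150.0]]
170 [[496.0, -96.0, 170.0], [521.0, -99.0, 170.0]] [[480.0, -94.0, 170.0], [475.0, -83.0, 170.0]]
190 [[495.0, -93.0, 190.0], [520.0, -95.0, 190.0]] [[481.0, -116.0, 190.0], [475.0, -105.0, 190.0]]
210 [[495.0, -89.0, 210.0], [519.0, -92.0, 210.0]] [[481.0, -138.0, 210.0], [475.0, -128.0, 210.0]]
```

The tip height fits my estimate of TCP + 9.5 mm, and the knob axis is near (526.5,-162). Now I lower the tip behind the wing.

send_rows --pt "-0.3 -0.1 3 0" --pt "-0.3 -0.1 6 0" --pt "-0.3 -0.1 8 0" --pt "-0.3 -0.1 8.7 0" --pt "-0.3 -0.1 8.7 0" --pt "-0.3 -0.1 8.7 0"

```text
time_s: 12.8
ee_pos: [498.5, -141.7, 88.8]
orientation: [0.09, 0.996, -0.0, 0.001]
ft_force: [0.0, 0.6, -0.0]
grip_width: -0.002
```

```bash
sed -i 's/^A=.*/A=np.array([526.5,-162.])/' h.py; cat >> h.py <<'E'
def plan(qs,gaps=None,**k):
    o=bot.get_obs(); R=Ro.from_quat(o['orientation']).as_matrix(); a=np.arctan2(R[1,0],R[0,0])
    for i,q in enumerate(qs):
        p,g=knob(q,gaps[i] if gaps else 0,**k); d=R.T@(np.array(p)-o['ee_pos'])/10
        print(round(q,2),d.round(2).tolist(),round(-((g-a+np.pi)%(2*np.pi)-np.pi),2))
E
python3 - <<'E'
from h import *
st(); plan([0,0,.1,.2,.3,.4],[10,4,0,0,0,0],z=87); p=bot.get_obs()['ee_pos'];zoom('side',270,170,110,110,5,'z15',[p+[0,0,9.5]],1.5)
E
```

```text
t 12.8 p [ 498.5 -141.7   88.8] xang 2.962 tilt [ 0.002 -0.    -1.   ] F [ 0.   0.6 -0. ] g -0.0 q7 1.81
0 [-0.34, 0.25, 0.18] 0.0
0 [-0.93, 0.3, 0.18] 0.0
0.1 [-1.52, 0.51, 0.18] 0.1
0.2 [-1.73, 0.66, 0.18] 0.2
0.3 [-1.95, 0.79, 0.18] 0.3
0.4 [-2.19, 0.89, 0.18] 0.4
```

View pics/z15.png

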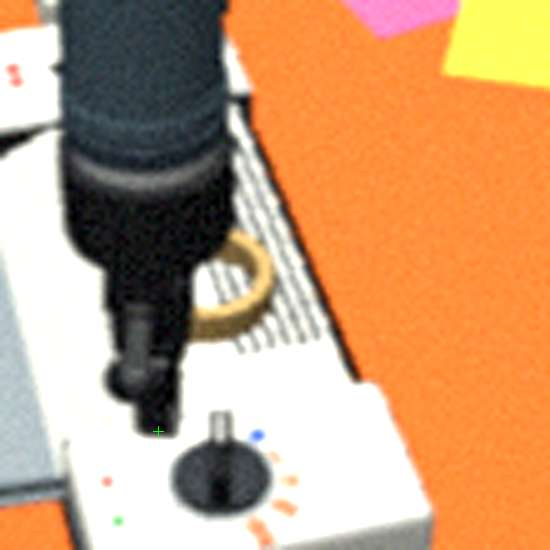

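The tip at (158,432) is left of the wing at (220,430), just where I wanted it. Now the first click.

send_rows --pt "-0.34 0.25 0.15 0" --pt "-0.65 0.28 0.15 0" --pt "-0.93 0.3 0.15 0" --pt "-1.2 0.4 0.15 0.05" --pt "-1.35 0.45 0.15 0.1" --pt "-1.52 0.51 0.15 0.1" --pt "-1.63 0.59 0.15 0.15" --pt "-1.73 0.66 0.15 0.2"

```text
time_s: 13.65
ee_pos: [514.5, -138.1, 86.2]
orientation: [0.189, 0.982, 0.0, -0.002]
ft_force: [-2.9, 0.2, 2.1]
grip_width: -0.005
```

```bash
python3 - <<'E'
from h import *
st(); plan([.3,.4,.5,.6,.7],z=87); p=bot.get_obs()['ee_pos'];zoom('side',270,170,110,110,5,'z16',[p+[0,0,9.5]],1.5)
E
```

```text
t 13.65 p [ 514.5 -138.1   86.2] xang 2.761 tilt [-0.003  0.001 -1.   ] F [-2.9  0.2  2.1] g -0.0 q7 1.63
0.3 [-0.41, 0.23, -0.08] 0.1
0.4 [-0.61, 0.38, -0.08] 0.2
0.5 [-0.84, 0.51, -0.08] 0.3
0.6 [-1.07, 0.61, -0.09] 0.4
0.7 [-1.31, 0.69, -0.09] 0.5
```

View pics/z16.png

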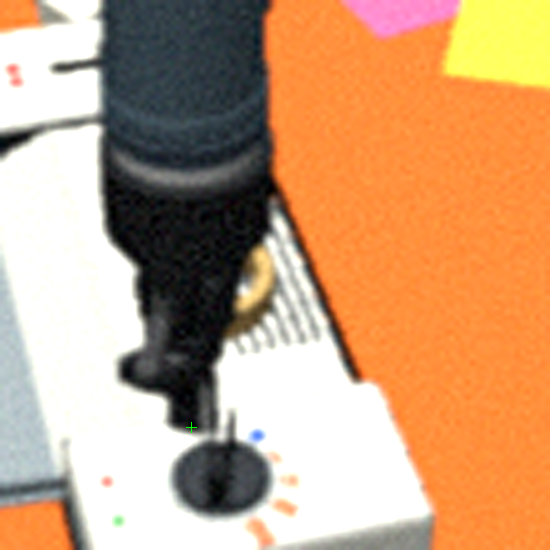

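Contact at about 3 N, and the wing is starting to turn. I keep following the arc.

send_rows --pt "-0.2 0.12 0 0.05" --pt "-0.3 0.18 0 0.07" --pt "-0.41 0.23 0 0.1" --pt "-0.51 0.3 0 0.15" --pt "-0.61 0.38 0 0.2"

```text
time_s: 14.2
ee_pos: [523.7, -137.3, 86.6]
orientation: [0.287, 0.958, -0.0, 0.001]
ft_force: [-0.4, 0.5, 0.1]
grip_width: -0.003
```

```bash
python3 - <<'E'
from h import *
st(); plan([.5,.6,.7,.8,.9,1.0],z=87); p=bot.get_obs()['ee_pos'];zoom('side',290,200,80,80,7,'z17',[p+[0,0,9.5]],1.5);zoom('top',360,150,100,100,5,'z18',[],1.5)
E
```

```text
t 14.2 p [ 523.7 -137.3   86.6] xang 2.56 tilt [ 0.002 -0.001 -1.   ] F [-0.4  0.5  0.1] g -0.0 q7 1.45
0.5 [0.01, 0.09, -0.04] 0.1
0.6 [-0.2, 0.24, -0.04] 0.2
0.7 [-0.42, 0.37, -0.04] 0.3
0.8 [-0.65, 0.47, -0.04] 0.4
0.9 [-0.9, 0.55, -0.04] 0.5
1.0 [-1.15, 0.61, -0.04] 0.6
```

View pics/z17.png

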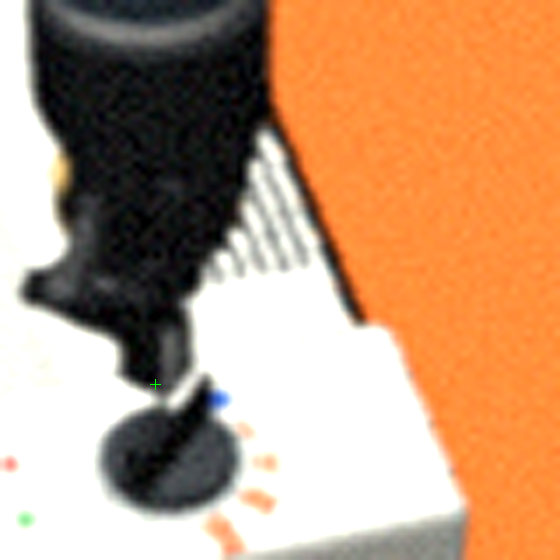

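View pics/z18.png

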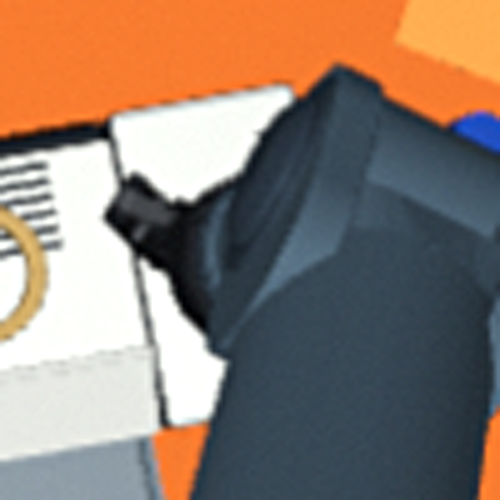

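One click done: the wing now points at the blue dot (220,400) and there's no force on the finger. On to the next click.

send_rows --pt "0.0 0.09 0 0.1" --pt "-0.1 0.17 0 0.15" --pt "-0.2 0.24 0 0.2" --pt "-0.31 0.31 0 0.25" --pt "-0.42 0.37 0 0.3" --pt "-0.53 0.42 0 0.35" --pt "-0.65 0.47 0 0.4" --pt "-0.77 0.51 0 0.45" --pt "-0.77 0.51 0 0.45"

```text
time_s: 15.2
ee_pos: [532.3, -136.6, 86.3]
orientation: [0.492, 0.871, 0.0, 0.0]
ft_force: [0.5, 0.8, -0.4]
grip_width: 0.001
```

```bash
python3 - <<'E'
from h import *
st(); plan([.8,.9,1.0,1.1,1.2,1.3,1.4],z=87); p=bot.get_obs()['ee_pos'];zoom('side',290,200,80,80,7,'z19',[p+[0,0,9.5]],1.5)
E
```

```text
t 15.2 p [ 532.3 -136.6   86.3] xang 2.113 tilt [ 0.  0. -1.] F [ 0.5  0.8 -0.4] g 0.0 q7 1.06
0.8 [0.0, -0.06, -0.07] -0.05
0.9 [-0.18, 0.12, -0.07] 0.05
1.0 [-0.38, 0.28, -0.07] 0.15
1.1 [-0.6, 0.41, -0.07] 0.25
1.2 [-0.83, 0.53, -0.07] 0.35
1.3 [-1.07, 0.62, -0.07] 0.45
1.4 [-1.31, 0.69, -0.07] 0.55
```

View pics/z19.png

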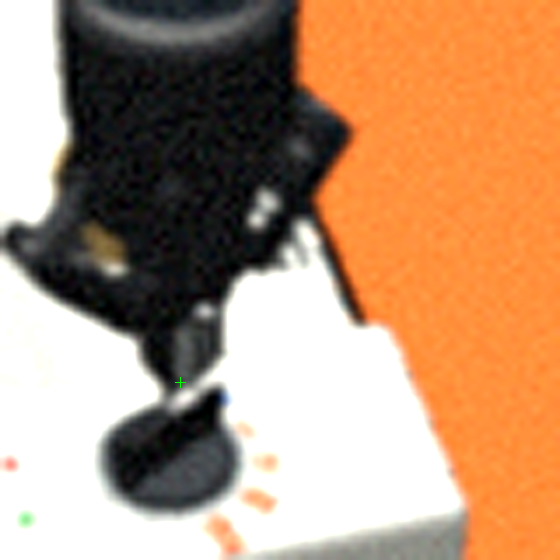

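The wing is partway, near q = 0.72, and trails my plan by about 0.1 rad. I go on a little.

send_rows --pt "-0.1 0.05 0 0.02" --pt "-0.18 0.12 0 0.05" --pt "-0.28 0.2 0 0.1" --pt "-0.38 0.28 0 0.15" --pt "-0.38 0.28 0 0.15"

```text
time_s: 15.75
ee_pos: [536.7, -139.4, 86.5]
orientation: [0.557, 0.831, -0.0, 0.001]
ft_force: [-0.9, -0.8, 0.4]
grip_width: -0.005
```

```bash
python3 - <<'E'
from h import *
st(); plan([1.0,1.1,1.2,1.3,1.4,1.5],z=87); p=bot.get_obs()['ee_pos'];zoom('side',290,200,80,80,7,'z20',[p+[0,0,9.5]],1.5)
E
```

```text
t 15.75 p [ 536.7 -139.4   86.5] xang 1.961 tilt [ 0.001 -0.001 -1.   ] F [-0.9 -0.8  0.4] g -0.0 q7 0.94
1.0 [0.09, 0.03, -0.05] 0.0
1.1 [-0.1, 0.2, -0.05] 0.1
1.2 [-0.31, 0.35, -0.05] 0.2
1.3 [-0.53, 0.47, -0.05] 0.3
1.4 [-0.76, 0.58, -0.05] 0.4
1.5 [-1.01, 0.66, -0.05] 0.5
```

View pics/z20.png

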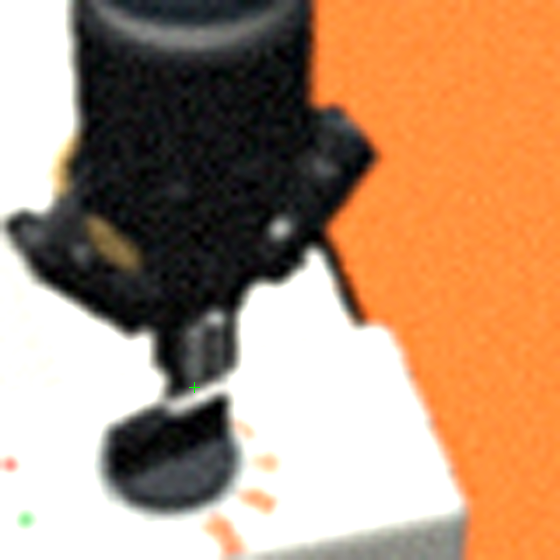

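The white line now lies from (170,405) to (228,388), which is the one-bar setting, so two clicks are done. Now the third.

send_rows --pt "0.0 0.1 0 0.05" --pt "-0.1 0.2 0 0.1" --pt "-0.2 0.28 0 0.15" --pt "-0.31 0.35 0 0.2" --pt "-0.42 0.41 0 0.25" --pt "-0.53 0.47 0 0.3" --pt "-0.65 0.53 0 0.35" --pt "-0.76 0.58 0 0.4" --pt "-0.88 0.62 0 0.45" --pt "-0.88 0.62 0 0.45"

```text
time_s: 16.8
ee_pos: [545.6, -144.8, 86.4]
orientation: [0.727, 0.686, -0.0, 0.0]
ft_force: [-0.5, 0.1, 0.4]
grip_width: -0.001
```

```bash
python3 - <<'E'
from h import *
st(); plan([1.5,1.6,1.7,1.8,1.9,2.0,2.1],z=87); p=bot.get_obs()['ee_pos'];zoom('side',290,200,80,80,7,'z21',[p+[0,0,9.5]],1.5)
E
```

```text
t 16.8 p [ 545.6 -144.8   86.4] xang 1.513 tilt [ 0.    -0.001 -1.   ] F [-0.5  0.1  0.4] g -0.0 q7 0.56
1.5 [-0.14, 0.12, -0.06] 0.05
1.6 [-0.34, 0.27, -0.06] 0.15
1.7 [-0.56, 0.41, -0.06] 0.25
1.8 [-0.78, 0.53, -0.06] 0.35
1.9 [-1.02, 0.62, -0.06] 0.45
2.0 [-1.27, 0.69, -0.06] 0.55
2.1 [-1.52, 0.73, -0.06] 0.65
```

View pics/z21.png

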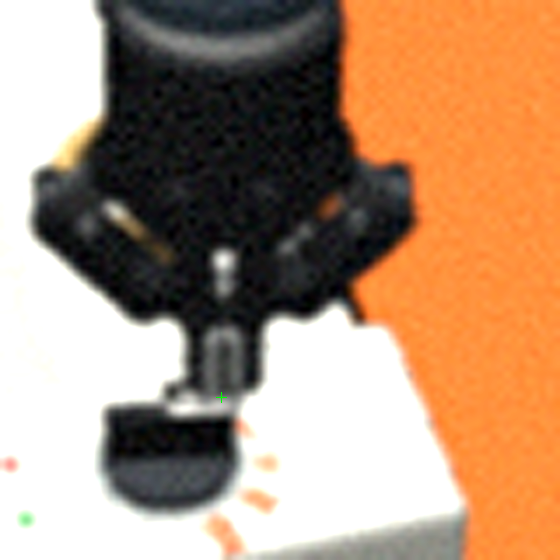

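The wing is level, pointing world +x, which is q ≈ 1.57, the two-bar setting. Three clicks are done. For the last one I go carefully.

send_rows --pt "-0.14 0.12 0 0.05" --pt "-0.24 0.2 0 0.1" --pt "-0.34 0.27 0 0.15" --pt "-0.45 0.34 0 0.2" --pt "-0.56 0.41 0 0.25" --pt "-0.67 0.47 0 0.3" --pt "-0.78 0.53 0 0.35" --pt "-0.9 0.58 0 0.4" --pt "-1.02 0.62 0 0.45" --pt "-1.02 0.62 0 0.45"

```text
time_s: 17.85
ee_pos: [551.2, -155.0, 86.4]
orientation: [0.862, 0.507, 0.0, 0.0]
ft_force: [0.4, -0.6, 0.4]
grip_width: -0.0
```

```bash
python3 - <<'E'
from h import *
st(); plan([1.9,1.95,2.0,2.05,2.1],z=87); p=bot.get_obs()['ee_pos'];zoom('side',290,200,80,80,7,'z22',[p+[0,0,9.5]],1.5)
E
```

```text
t 17.85 p [ 551.2 -155.    86.4] xang 1.063 tilt [ 0. -0. -1.] F [ 0.4 -0.6  0.4] g -0.0 q7 0.2
1.9 [-0.03, 0.02, -0.06] 0.0
1.95 [-0.12, 0.1, -0.06] 0.05
2.0 [-0.22, 0.18, -0.06] 0.1
2.05 [-0.32, 0.26, -0.06] 0.15
2.1 [-0.43, 0.33, -0.06] 0.2
```

View pics/z22.png

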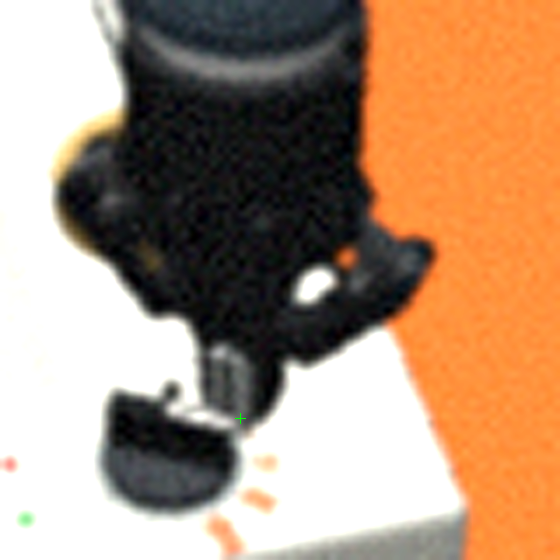

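The slope suggests the wing is near q = 2.0 with no force on the finger. I'll back off along the tool's +x, lift away, and check against a projected model.

send_rows --pt "0.6 0 0 0" --pt "1.5 0 0 0" --pt "1.5 0 -3 0" --pt "1.5 0 -8 0" --pt "1.5 0 -12 0" --pt "6 0 -12 0" --pt "12 5 -12 0" --pt "16 9 -12 0" --pt "20 12 -12 0" --pt "20 12 -12 0" --pt "20 12 -12 0"

```text
time_s: 19.0
ee_pos: [757.5, -32.3, 204.1]
orientation: [0.86, 0.511, 0.001, -0.0]
ft_force: [-1.3, 0.6, 0.3]
grip_width: -0.002
```

```bash
cat > chk.py <<'E'
from h import *
import sys
tag=sys.argv[1]
st()
for c,(u,v) in (('top',(380,175)),('side',(285,225))):
    zoom(c,u,v,60,60,9,c+tag,[],1.6)
    print(c,[( [round(x) for x in d['position']],round(d['p'],2)) for n in('selector_axis','selector_tip','release_top') for d in vision.place_of(c,n)[:1]])
    for n,z in((3,1.571),(4,2.094),(5,2.618)):
        th=1.488-z; e=np.array([np.cos(th),np.sin(th)])*22
        print(c,n,((proj(c,[[*(A+e),111],[*(A-e),111]])-[u,v]+.5)*9).round(0).tolist())
E
python3 chk.py a
```

```text
t 19.0 p [757.5 -32.3 204.1] xang 1.072 tilt [ 0.001  0.001 -1.   ] F [-1.3  0.6  0.3] g -0.0 q7 -0.11
top [([525, -163, 113], 0.73), ([546, -179, 107], 0.55)]
top 3 [[279.0, 185.0], [268.0, 349.0]]
top 4 [[319.0, 200.0], [228.0, 334.0]]
top 5 [[347.0, 232.0], [200.0, 302.0]]
side [([523, -159, 113], 0.59), ([544, -173, 108], 0.69), ([492, 168, 106], 0.4)]
side 3 [[346.0, 299.0], [175.0, 298.0]]
side 4 [[335.0, 331.0], [188.0, 267.0]]
side 5 [[303.0, 354.0], [220.0, 245.0]]
```

View pics/topa.png

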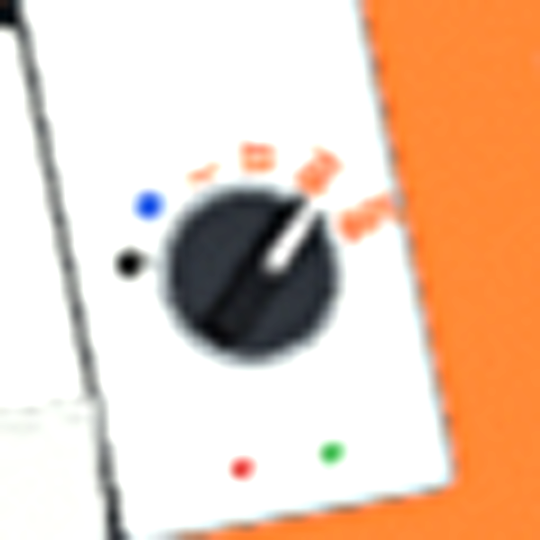

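View pics/sidea.png

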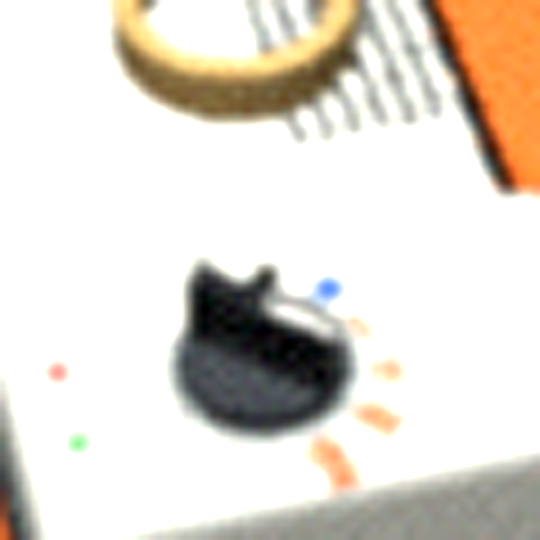

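The pointer runs to (318,205) in the top zoom. That matches the model for the three-bar position, (319,200), and it points at the three-bar mark. Last, I check the slide and the loose things.

```bash
python3 - <<'E'
from h import *
zoom('top',190,150,280,120,2.8,'fin',[],1.5)
zoom('top',245,190,70,70,8,'fin2',[],1.5)
R=np.array([[.9838,-.1788],[.1788,.9838]])
for n in('release_top','glue_stick','tape_roll','toy_boat'):
  for d in vision.place_of('top',n)[:1]: print(n,np.round(d['position']),round(d['p'],2), R.T@(np.array(d['position'][:2])-[509,2.5]))
E
```

```text
glue_stick [ 592. -281.   -2.] 0.48 [  30.86722 -293.72982]
tape_roll [528. -32.  82.] 0.65 [ 12.70248 -37.47244]
toy_boat [496. 347.   2.] 0.58 [ 48.69094 341.163  ]
```

View pics/fin.png

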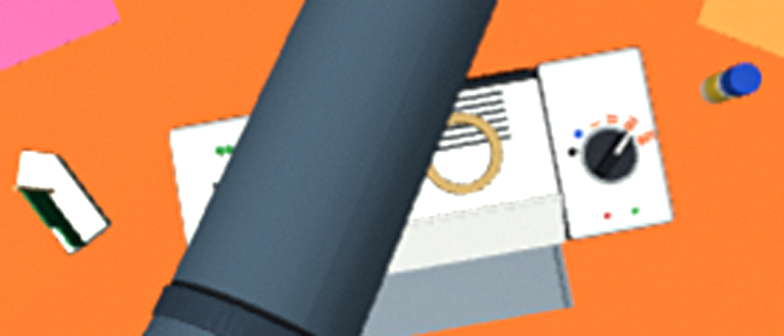

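View pics/fin2.png

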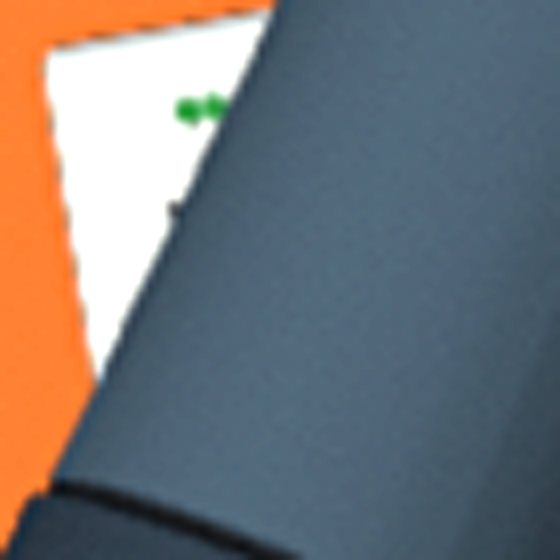

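The arm hides the slide in the top view, so I swing it aside for one clean look.

send_rows --pt "-5 0 -2 0" --pt "-10 0 -2 0" --pt "-15 0 -2 0" --pt "-20 0 -2 0" --pt "-25 0 -2 0" --pt "-30 0 -2 0" --pt "-35 0 -2 0" --pt "-35 0 -2 0" --pt "-35 0 -2 0" --pt "-35 0 -2 0" --pt "-35 0 -2 0"

```text
time_s: 20.8
ee_pos: [584.9, -341.8, 225.9]
orientation: [0.861, 0.508, 0.0, -0.001]
ft_force: [0.1, -0.3, -0.7]
grip_width: 0.006
```

```bash
python3 - <<'E'
from h import *
st();zoom('top',190,150,280,120,2.8,'fin3',[],1.5)
zoom('top',245,190,70,70,8,'fin4',[],1.5)
R=np.array([[.9838,-.1788],[.1788,.9838]])
for c in('top','side'):
  for d in vision.place_of(c,'release_top')[:1]: print(np.round(d['position']),round(d['p'],2), R.T@(np.array(d['position'][:2])-[509,2.5]))
E
```

```text
t 20.8 p [ 584.9 -341.8  225.9] xang 1.066 tilt [ 0.     0.001 -1.   ] F [ 0.1 -0.3 -0.7] g 0.01 q7 0.37
[489. 171. 101.] 0.67 [ 10.30868 169.6772 ]
[492. 168. 106.] 0.4 [ 13.06356 165.82274]
```

View pics/fin3.png

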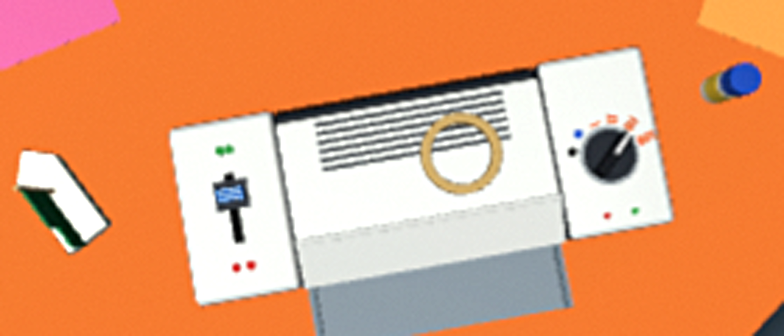

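View pics/fin4.png

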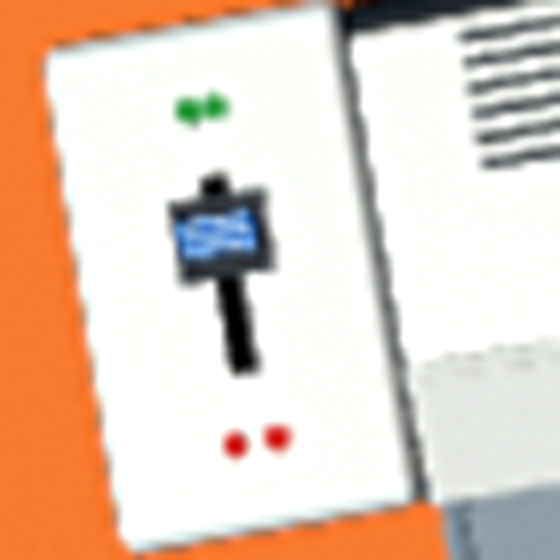

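```bash
python3 - <<'E'
from h import *
from scipy.ndimage import map_coordinates
im=np.mean([vision.get_image('top').astype(float).mean(2) for _ in range(6)],0)
Rm=np.array([[.9838,-.1788],[.1788,.9838]])
# slot endpoints px in fin4: (245+214/8,190+175/8) (245+243/8,190+372/8)
P=back('top',[(245+214/8-.5,190+175/8-.5),(245+243/8-.5,190+372/8-.5)],85)[:,:2]
d=(P[0]-P[1]);L=np.linalg.norm(d);d/=L;print(P,L,np.arctan2(d[1],d[0]))
s=np.arange(-12,L+12,1.)
n=np.array([-d[1],d[0]])
for off in (0,13.5,-13.5):
    X=np.c_[P[1]+s[:,None]*d+off*n,np.full(len(s),85 if off==0 else 88)]
    uv=proj('top',X); v=map_coordinates(im,[uv[:,1],uv[:,0]],order=1)
    print(off,list(zip(s.astype(int).tolist(),v.astype(int).tolist())))
E
```

```text
[[508.89182342 175.36741451]
 [448.2750664  165.55959397]] 61.405085909563056 0.16041030817490054
0 [(-12, 170), (-11, 170), (-10, 170), (-9, 170), (-8, 170), (-7, 171), (-6, 172), (-5, 173), (-4, 168), (-3, 164), (-2, 144), (-1, 106), (0, 68), (1, 41), (2, 15), (3, 3), (4, 2), (5, 1), (6, 1), (7, 1), (8, 2), (9, 1), (10, 1), (11, 1), (12, 1), (13, 1), (14, 0), (15, 0), (16, 1), (17, 2), (18, 2), (19, 2), (20, 1), (21, 1), (22, 2), (23, 2), (24, 2), (25, 2), (26, 3), (27, 3), (28, 8), (29, 17), (30, 24), (31, 31), (32, 37), (33, 39), (34, 39), (35, 41), (36, 53), (37, 64), (38, 82), (39, 103), (40, 119), (41, 113), (42, 108), (43, 109), (44, 111), (45, 113), (46, 117), (47, 121), (48, 100), (49, 67), (50, 39), (51, 38), (52, 36), (53, 34), (54, 31), (55, 26), (56, 16), (57, 6), (58, 13), (59, 30), (60, 50), (61, 84), (62, 118), (63, 142), (64, 158), (65, 172), (66, 171), (67, 171), (68, 170), (69, 170), (70, 169), (71, 170), (72, 170), (73, 171)]
13.5 [(-12, 170), (-11, 170), (-10, 170), (-9, 170), (-8, 170), (-7, 170), (-6, 170), (-5, 170), (-4, 170), (-3, 170), (-2, 170), (-1, 170)
[... 1001 characters left out ...]
, (8, 169), (9, 169), (10, 169), (11, 169), (12, 169), (13, 169), (14, 169), (15, 169), (16, 169), (17, 169), (18, 169), (19, 169), (20, 169), (21, 170), (22, 170), (23, 170), (24, 171), (25, 171), (26, 168), (27, 163), (28, 153), (29, 127), (30, 98), (31, 86), (32, 76), (33, 68), (34, 64), (35, 60), (36, 56), (37, 54), (38, 55), (39, 58), (40, 60), (41, 64), (42, 67), (43, 70), (44, 72), (45, 74), (46, 75), (47, 76), (48, 75), (49, 71), (50, 67), (51, 65), (52, 63), (53, 69), (54, 90), (55, 111), (56, 135), (57, 158), (58, 171), (59, 171), (60, 171), (61, 170), (62, 169), (63, 169), (64, 169), (65, 169), (66, 168), (67, 168), (68, 168), (69, 168), (70, 168), (71, 168), (72, 168), (73, 168)]
```

Brightness profiles put the plate's centre 12.0 mm past the slot's centre, so the slide is fully home. The pointer is on three bars and the arm is clear.

```bash
python3 -c "
from workcell import bot
print(bot.hand_in()); print(bot.get_obs()['time_s'])"
```

```text
the job is handed in; nothing more can be done
None
the job is handed in; nothing more can be done
```

The laminator is set for heavy pouches, and I handed the job in at about 21–22 s.

- **Slide:** I pushed the blue slide with shut fingers, at about 2 N, until it stopped. The force peaked at about 8 N along the push, with 7 N upward, at the end stop. In the last pictures its plate sits 12.0 mm past the middle of its slot, which is fully home if the slot is centred on the 24 mm travel.
- **Knob:** It started at off. I turned it four clicks clockwise with the fingertip, checking each click in the pictures. The pointer ends on the three-bar mark and matches the projected position for that setting.
- **Everything else:** The fingers finished well clear of the machine with no contact force. The networks put the glue stick, tape roll and toy boat within about 4 mm of where they started, which is their stated accuracy.

**What disagreed:** The shut fingertips were about 25 mm higher than the stated nose length implies. My first push on the slide therefore passed over it without touching, and I lowered the tool using the side picture and the force reading. The wing also trailed my planned angle by about 0.1 rad, so I relied on the pictures to count clicks.

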